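# Lock a quarter-turn bench stop into the T-track

### The job

Take the bench stop with the bar handle from the wooden rack, feel slowly and with a light touch for the slot of the aluminium T-track and drop its foot in lengthwise, anywhere along the track. Press it down against the spring, twist it a quarter turn so that the foot lies square across under the lips, and let go so that it springs up and stays locked. Never force it down hard on the track, and leave the round-headed dog and the other things on the bench where they are.

Things in the scene. Friction and masses are not known exactly. Their poses are not given: they have to be found in the camera images.
- stop: Bench stop, loose, about 150 g, 56 mm tall, upright. On one axis from below: steel foot 28 (x) x 10 (y) x 8 mm; round shank 10 mm diameter, 12 mm long; round collar 44 mm diameter, 6 mm thick, its underside 20 mm above the origin; black bar handle 44 (x) x 16 (y) x 30 mm. Handle and foot both point along x. Origin: centre of the foot's underside; z up.
- stop_grip (a point): Point on the stop's axis in the bar handle, 49 mm above the foot's underside and 7 mm below the handle's top: where to grip, fingers closing across the 16 mm (along the stop's y).
- bed: Plywood board 240 (x) x 100 (y) x 12 mm fixed to the bench, carrying the T-track; origin: centre of its underside, z up, slot along x. The track is an aluminium channel 200 mm long, 44 mm wide, from 12 to 41 mm above this origin, with a black end cap at each end. It is screwed down through long holes: see bed_top.
- bed_top (a point): Point over the board's middle, level with the track's top (41 mm above bed's origin). The track stands fixed, parallel to bed x, up to 12 mm to either side (y) of this point; that offset is NOT measured: find the slot by feel or camera, touching the rigid lips at 10 mm/s or slower. Slot 13 mm wide between lips 8 mm thick; below them the channel is 36 mm wide, so the foot can turn.
- bed_plate (a point): Same middle point, 30 mm above bed's origin: the top, at rest, of the sprung steel plate in the channel. It yields down 10 mm: 4 N to start, then 0.6 N per mm. The foot dropped in lengthwise rests on it, unable to turn; push it 6 to 9 mm down (at 9 mm the collar lands on the track), turn 90 degrees either way, release: it rises until the foot bears under the lips, underside at 25 mm.
- rack: Fixed wooden rack 160 (x) x 70 (y) x 32 mm; origin: centre of its underside. Two strips along x with a 32 mm gap between them, their tops 32 mm up; the stop and the dog hang in the gap by their collars, about 80 mm apart, in either order, and lift straight up out of it.
- dog: Round bench dog, loose, 46 mm tall, hanging in the rack beside the stop: same collar, but a round knob 30 mm diameter and a plain round shank without foot. To be left there. Origin: centre of its underside.
- glue: Glue bottle, white with red cap, 56 mm diameter, 160 mm tall, standing; origin centre of underside. Leave alone.
- wrench: Steel wrench 180 mm long lying on the bench. Leave alone.
- tin: Flat blue tin 110 x 150 x 35 mm on the bench; origin centre of underside. Leave alone.
Mind the look-alikes: they are no part of the job. Leave any orange or red look-alike of the stop alone.

How it is judged:
By the outcome, as a careful person would: the job done as asked, in the order asked, and still so for the second after the job is handed in, with the robot touching nothing.
It also fails if it takes over 72 s, if anything falls off the work surface, if the arm or the gripper's body presses on something with over 40 N, if the wrist force passes 120 N, or if a joint passes its speed limit or range.

### The arm

A 7-joint arm with a two-finger parallel gripper is mounted at the origin on the work surface. World frame = base frame: x ahead of the robot, y to its left, z up, the work surface at z = 0. Lengths are in m, angles in rad, forces in N, time in s.
With the tool pointing down it reaches from about 0.4 to 0.85 m from the base axis. Payload 10.4 kg.
Tool frame: the origin (TCP) lies at the very end of the fingers, on their centre line; the grasp point (between the pads) lies r.tcp_to_grasp behind it (r.tcp_to_grasp is the distance from the TCP to the grasp point, in m); z points along the fingers, y is the line along which they close (so a half turn about z gives the same grasp; the last joint's range is limited). The gripper opens to 87 mm and grips with 3 to 60 N. Pads are 19 mm wide; open, the fingers measure 117 mm over their backs; the gripper's body (75 mm by 190 mm) begins 51 mm behind the grasp point.
Start: joints at [-0.023, 0.332, -0.065, 1.46, 0.022, 1.35, -0.088], TCP at [0.625, 0, 0.199] pointing down, gripper open.
Joint ranges: [-2.6, 2.6], [-0.5, 2.12], [-1.47, 1.34], [0.16, 2.42], [-1.27, 4.41], [0.06, 2.06], [-2.6, 2.6]. Speed limits (rad/s): [2.22, 2.22, 2.79, 2.79, 3.14, 3.14, 3.14].

### API

Orientations are given as a unit quaternion [x, y, z, w].
In Python, from bench import monitor, cams, ticket, r gives the robot as it stands.
- The arm moves only by the shell command python3 -m crank 'ROWS' [OPENING] [FORCE]. ROWS is a JSON object whose one key "steps" holds a list of rows, each a list of 2 entries, a list of its own where there are three numbers: the shift along the world's x, y, z in units of 25 mm (1.0 is 25 mm), then the turn, a rotation vector about the world's x, y, z in units of 5 degrees (1.0 is 5 degrees). In form: {"steps": [[[x, y, z], [ax, ay, az]], ...]}. A call has 1 to 10 rows; each row shifts and turns the commanded pose from where the row before left it; what a row does not reach is not made up. A row lasts 1/12 s, in which the tool goes at most 41.7 mm and 7.16 degrees, less where a joint would pass 70% of its speed; a pose out of reach is approached as far as the arm can. A call is refused whole if a number of a shift passes 1 or a number of a turn 1, either way. A call with a gripper value outside its range is refused whole. OPENING is the finger opening in mm, from 0 to 87, set as the call begins (- or left out, the last holds). The fingers move at their own pace and stop on an object; FORCE is the grip in N (left out, the last holds). Time passes only in rows, so rows that do not move let the fingers close. It gives the time, the measured TCP pose, the force, the opening and the grip force at its end, in the units of the state.
- monitor.read_state(): the state, without advancing time (a new reading comes with each control period).
- cams.camera(name): name is "scene" or "side" or "wrist"; returns a dict with "pixels" (420x560x3 uint8, blue, green, red), "z_map" (420x560 float32, m along the optical axis (not along the pixel's ray), 0 where there is no reading), "vfov" (degrees; the focal length in pixels is half the picture's height over the tangent of half this angle, whatever the lens; pixels are square), "cx", "cy" (the principal point, pixels), "T" (4x4, takes a point from camera to world coordinates). Camera axes: x right, y up, looking along -z (the intrinsics and any distortion apply to the point x, -y, -z); pixel columns grow to the right and rows downward; lengths in m; the calibration is good to about 2 mm. The wrist camera is an equidistant fisheye: a pixel r from the principal point sees the ray r / f radians off the axis. A picture is of the moment at which its call begins.
- ticket.close_job(): hands the job in; it is judged then, once.
The state is a dict: "time": time; "joint_positions": joint angles; "joint_vel": joint speeds; "joint_torque": joint torques, N m; "ee_pos": TCP position; "eef_rot": TCP orientation; "ft_force": force on the tool from outside, world axes, zero at the start; "torque": the same for the moment, N m; "width": finger opening in m; "grip_force": force on a finger pad.
Only numpy, scipy, OpenCV 4.12 (cv2) and the standard library are available. Lean on these libraries where they do the work, as an engineer would, in place of code of your own. Each camera call takes 0.05 s, during which the arm holds its last target. There are 200 camera calls.

## Working session

There is one attempt and no reset: what is moved stays moved. The work goes in short steps, Python scripts to look and compute and a shell command to move; the robot and the scene stay as the last step left them, time stands still between calls to the robot, and variables do not carry over. Pictures are saved under pics/ and viewed, at most 10 in all, crops included, and the job is handed in when it is done.

```bash
mkdir -p pics; ls
cat > h.py <<'E'
import numpy as np, cv2
from bench import monitor, cams, ticket, r
def pts(c):
    z=c["z_map"]; h,w=z.shape; f=h/2/np.tan(np.radians(c["vfov"])/2)
    u,v=np.meshgrid(np.arange(w),np.arange(h)); x=(u-c["cx"])/f; y=(v-c["cy"])/f
    P=np.stack([x*z,-y*z,-z,np.ones_like(z)],-1)@c["T"].T
    return P[...,:3]
def get(n):
    c=cams.camera(n); np.savez(f"pics/{n}.npz",**c); return c
E
python3 - <<'E'
from h import *
for n in("scene","side"):
    c=get(n); cv2.imwrite(f"pics/{n}1.png",c["pixels"]); print(n,c["vfov"],c["cx"],c["cy"],c["T"].round(3).tolist(),[k for k in c])
s=monitor.read_state(); print(s,r.tcp_to_grasp)
E
```

```text
pics
scene 47.772373051583486 277.85983300797557 218.4481394071811 [[-0.847, -0.289, 0.446, 1.105], [0.531, -0.495, 0.688, 0.777], [0.022, 0.819, 0.573, 0.739], [0.0, 0.0, 0.0, 1.0]] ['pixels', 'z_map', 'vfov', 'cx', 'cy', 'T']
side 53.7312230871167 273.0668438735238 208.2935553592233 [[0.7, 0.432, -0.568, 0.035], [-0.714, 0.437, -0.547, -0.581], [0.011, 0.789, 0.614, 0.674], [0.0, 0.0, 0.0, 1.0]] ['pixels', 'z_map', 'vfov', 'cx', 'cy', 'T']
{'time': 0.1, 'joint_positions': array([-0.02258449,  0.3328071 , -0.06472009,  1.46085884,  0.02158527,
        1.34985502, -0.08847469]), 'joint_vel': array([ 0.00088418, -0.0015404 ,  0.00055376, -0.00111941,  0.00043748,
        0.00055307,  0.00210032]), 'joint_torque': array([ 3.16136166e-04, -6.24538064e+01,  2.38312193e-02, -3.90717781e+01,
       -6.15657773e-02,  3.65302863e-02,  4.60620026e-05]), 'ee_pos': array([6.24637924e-01, 4.39096573e-06, 1.98533807e-01]), 'eef_rot': array([ 7.07090808e-01,  7.07122485e-01, -4.47683227e-04, -4.24303341e-04]), 'ft_force': array([-0.88139509,  0.06959363, -0.24962737]), 'torque': array([0.02347477, 0.03764446, 0.01907856]), 'grip_force': 0.0, 'width': 0.08699583613906212} 0.0187
```

View pics/scene1.png

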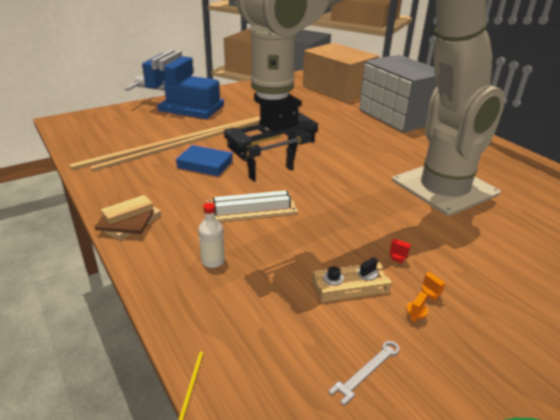

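View pics/side1.png

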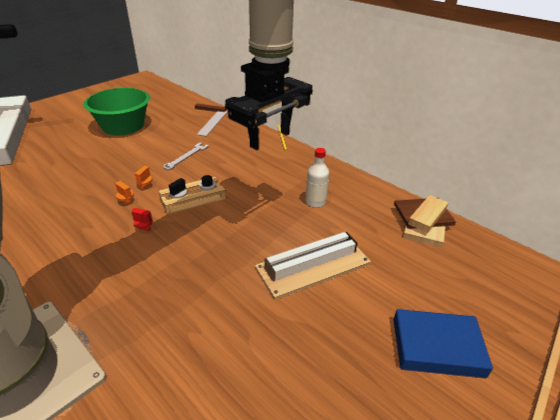

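The scene view shows the rack around (352,282), with the bar-handled stop at (369,267) and the dog at (333,274). In the side view the stop is at (178,188), the dog at (207,183), and the track runs from about (270,265) to (355,243).

```bash
cat > m.py <<'E'
from h import *
def L(n): return dict(np.load(f"pics/{n}.npz"))
D={n:L(n) for n in("scene","side")}
box={"scene":{"stop":(355,255,385,285),"dog":(322,262,345,285),"track":(205,185,300,222)},"side":{"stop":(164,174,190,200),"dog":(196,172,218,192),"track":(255,230,375,295)}}
for n,c in D.items():
    P=pts(c); px=c["pixels"].astype(int); hs=cv2.cvtColor(c["pixels"],cv2.COLOR_BGR2HSV)
    for k,(a,b,e,d) in box[n].items():
        p=P[b:d,a:e].reshape(-1,3); q=px[b:d,a:e].reshape(-1,3); s=hs[b:d,a:e].reshape(-1,3)
        ok=p[:,2]>0.005
        if k!="track":
            m=(q.max(1)<70)&(p[:,2]>0.04)&(p[:,2]<.12); t=p[m]
            print(n,k,m.sum(),"z",np.percentile(t[:,2],[5,50,95]).round(4)); top=t[t[:,2]>np.percentile(t[:,2],95)-.004]
            (cx,cy),(w,h),an=cv2.minAreaRect((top[:,:2]*1000).astype(np.float32)); print("  top n",len(top),"mean",top.mean(0).round(4),"rect",cx,cy,w,h,an)
        else:
            z=p[:,2]; print(n,"hist",np.histogram(z,bins=np.arange(-.01,.07,.004)))
            m=(z>.036)&(z<.047)&(s[:,1]<90)&(s[:,2]>120)
            t=p[m]; print("  top",m.sum(),t.mean(0).round(4),cv2.minAreaRect((t[:,:2]*1000).astype(np.float32)))
            m=(z>.008)&(z<.016)&(s[:,1]>60); t=p[m]
            print("  board",m.sum(),t.mean(0).round(4),cv2.minAreaRect((t[:,:2]*1000).astype(np.float32)))
E
python3 m.py
```

```text
scene stop 198 z [0.0435 0.0616 0.0682]
  top n 80 mean [0.498  0.2135 0.067 ] rect 497.4167175292969 213.1118927001953 43.593536376953125 14.342504501342773 9.587836265563965
scene dog 136 z [0.0426 0.056  0.0584]
  top n 85 mean [0.5747 0.1874 0.0569] rect 573.512939453125 187.09153747558594 27.512527465820312 24.245288848876953 40.30342102050781
scene hist (array([  2, 422, 957, 124, 190, 345,  94,  94,  84, 115, 124, 237, 488,
        31,   0,   0,   0,   0,   0]), array([-0.01 , -0.006, -0.002,  0.002,  0.006,  0.01 ,  0.014,  0.018,
        0.022,  0.026,  0.03 ,  0.034,  0.038,  0.042,  0.046,  0.05 ,
        0.054,  0.058,  0.062,  0.066]))
  top 644 [ 0.5726 -0.1809  0.0393] ((570.7613525390625, -182.22769165039062), (53.985816955566406, 208.13775634765625), 70.04503631591797)
  board 455 [ 0.5736 -0.1554  0.0107] ((568.974365234375, -189.96804809570312), (105.21621704101562, 239.3808135986328), 70.76467895507812)
side stop 189 z [0.0436 0.0609 0.0702]
  top n 65 mean [0.4955 0.208  0.0688] rect 495.4599609375 209.5966033935547 43.47096252441406 17.681968688964844 7.178064823150635
side dog 106 z [0.0421 0.056  0.0597]
  top n 56 mean [0.5711 0.1823 0.0585] rect 571.8065185546875 182.76968383789062 29.570049285888672 23.82949447631836 50.992042541503906
side hist (array([   0,   45, 3200,  557,  159, 1494,  290,  107,  119,  172,  237,
        214,  770,  399,    0,    0,    0,    0,    0]), array([-0.01 , -0.006, -0.002,  0.002,  0.006,  0.01 ,  0.014,  0.018,
        0.022,  0.026,  0.03 ,  0.034,  0.038,  0.042,  0.046,  0.05 ,
        0.054,  0.058,  0.062,  0.066]))
  top 1189 [ 0.5683 -0.1841  0.041 ] ((573.0239868164062, -184.04290771484375), (48.14298629760742, 202.86778259277344), 70.05845642089844)
  board 1781 [ 0.5466 -0.2129  0.0125] ((565.0464477539062, -201.672119140625), (99.93091583251953, 246.01388549804688), 64.85372161865234)
```

```bash
python3 -m crank '{"steps":[[[-0.5,0.84,0],[0,0,-0.97]],[[-0.5,0.84,0],[0,0,-0.97]],[[-0.5,0.84,0],[0,0,-0.97]],[[-0.5,0.84,0],[0,0,-0.97]],[[-0.5,0.84,0],[0,0,-0.97]],[[-0.5,0.84,0],[0,0,-0.97]],[[-0.5,0.84,0],[0,0,-0.97]],[[-0.5,0.84,0],[0,0,-0.97]],[[-0.5,0.84,0],[0,0,-0.97]],[[-0.5,0.84,0],[0,0,-0.97]]]}' 55 20
python3 -m crank '{"steps":[[[0,0,0],[0,0,-0.97]],[[0,0,0],[0,0,-0.97]],[[0,0,0],[0,0,-0.97]],[[0,0,0],[0,0,-0.97]],[[0,0,0],[0,0,-0.97]],[[0,0,0],[0,0,-0.97]],[[0,0,0],[0,0,-0.9]],[[0,0,0],[0,0,0]],[[0,0,0],[0,0,0]]]}'
python3 - <<'E'
from h import *
c=get("wrist"); cv2.imwrite("pics/w1.png",c["pixels"]); print(c["vfov"],c["cx"],c["cy"],c["T"].round(3).tolist())
E
```

```text
time: 0.93
ee_pos: [0.4991, 0.2109, 0.199]
eef_rot: [0.936, 0.352, -0.0, 0.0]
ft_force: [0.3, -0.2, 0.3]
width: 0.055
grip_force: 0.0
time: 1.68
ee_pos: [0.4998, 0.21, 0.199]
eef_rot: [0.998, 0.07, -0.0, 0.0]
ft_force: [0.0, -0.5, -0.3]
width: 0.055
grip_force: 0.0
65.70646984690485 283.7349379935826 209.57170514665182 [[0.14, 0.959, 0.248, 0.566], [-0.99, 0.136, 0.034, 0.22], [-0.001, -0.25, 0.968, 0.384], [0.0, 0.0, 0.0, 1.0]]
```

View pics/w1.png

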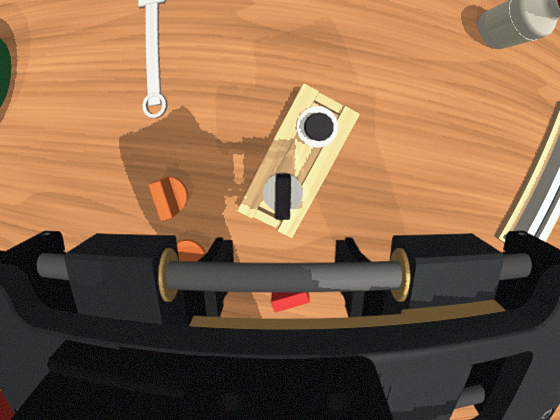

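The wrist view shows the stop at (283,196) with its handle nearly vertical in the picture, and the dog at (318,127). Next I'll measure the stop from this view.

```bash
cat >> h.py <<'E'
def rays(c):
    h,w=c["z_map"].shape; f=h/2/np.tan(np.radians(c["vfov"])/2)
    u,v=np.meshgrid(np.arange(w),np.arange(h)); x=(u-c["cx"])/f; y=(v-c["cy"])/f
    t=np.hypot(x,y)+1e-9; k=np.tan(t)/t
    return np.stack([x*k,-y*k,-np.ones_like(x)],-1)
def wpts(c): return (rays(c)*c["z_map"][...,None])@c["T"][:3,:3].T+c["T"][:3,3]
def plane(c,z):
    d=rays(c)@c["T"][:3,:3].T; o=c["T"][:3,3]; return o+d*((z-o[2])/d[...,2])[...,None]
E
python3 - <<'E'
from h import *
c=dict(np.load("pics/wrist.npz")); P=wpts(c); a,b,e,d=262,168,305,222
q=c["pixels"][b:d,a:e].max(2); p=P[b:d,a:e]; m=(q<60)&(p[...,2]>.055)
t=p[m]; print(np.percentile(t[:,2],[5,50,95]),len(t))
top=t[t[:,2]>.064]; print(top.mean(0),cv2.minAreaRect((top[:,:2]*1000).astype(np.float32)))
Q=plane(c,.068)[b:d,a:e][m]; w,v=np.linalg.eigh(np.cov(Q[:,:2].T)); print("plane",Q.mean(0),np.degrees(np.arctan2(v[1,1],v[0,1])),cv2.minAreaRect((Q[:,:2]*1000).astype(np.float32)))
m=(p[...,2]>.034)&(p[...,2]<.042)&(q>110); hs=cv2.cvtColor(c["pixels"],cv2.COLOR_BGR2HSV)[b:d,a:e]; m&=hs[...,1]<60
t=p[m]; print("collar",t.mean(0),cv2.minEnclosingCircle((t[:,:2]*1000).astype(np.float32)))
# bed region wrist
E
```

```text
[0.06569625 0.06728293 0.06842525] 629
[0.49771624 0.21166366 0.06941841] ((520.439453125, 214.1411895751953), (92.07112121582031, 14.506501197814941), 6.189577579498291)
plane [0.49821    0.21170907 0.068     ] -173.56931430693626 ((497.5218505859375, 211.6795654296875), (45.03950119018555, 14.451977729797363), 6.228087425231934)
collar [0.49640896 0.21175833 0.03739138] ((496.1608581542969, 211.62417602539062), 22.011445999145508)
```

```bash
python3 -m crank '{"steps":[[[-0.11,0.06,-0.5],[0,0,-0.34]],[[0,0,-0.9],[0,0,0]],[[0,0,-0.9],[0,0,0]],[[0,0,-0.9],[0,0,0]],[[0,0,-0.9],[0,0,0]],[[0,0,-0.8],[0,0,0]],[[0,0,-0.6],[0,0,0]],[[0,0,-0.4],[0,0,0]],[[0,0,-0.35],[0,0,0]],[[0,0,0],[0,0,0]]]}'
python3 -m crank '{"steps":[[[0,0,0],[0,0,0]],[[0,0,0],[0,0,0]],[[0,0,0],[0,0,0]],[[0,0,0],[0,0,0]],[[0,0,0],[0,0,0]],[[0,0,0],[0,0,0]]]}' 5 30
```

```text
time: 2.57
ee_pos: [0.4965, 0.2111, 0.0416]
eef_rot: [0.999, 0.055, -0.001, 0.0]
ft_force: [-1.0, 0.6, -0.9]
width: 0.0553
grip_force: 0.0
time: 3.07
ee_pos: [0.4974, 0.2116, 0.0434]
eef_rot: [0.999, 0.054, 0.0, -0.0]
ft_force: [0.0, -0.5, 0.1]
width: 0.023
grip_force: 0.0
```

```bash
python3 -m crank '{"steps":[[[0,0,0],[0,0,0]],[[0,0,0],[0,0,0]],[[0,0,0],[0,0,0]],[[0,0,0],[0,0,0]]]}'
python3 -m crank '{"steps":[[[0,0,0.3],[0,0,0]],[[0,0,0.5],[0,0,0]],[[0,0,0.6],[0,0,0]],[[0,0,0.8],[0,0,0]],[[0,0,0.8],[0,0,0]],[[0,0,0.8],[0,0,0]],[[0,0,0.2],[0,0,0]],[[0,0,0],[0,0,0]],[[0,0,0],[0,0,0]]]}'
```

```text
time: 3.4
ee_pos: [0.4973, 0.2113, 0.0431]
eef_rot: [0.999, 0.054, 0.0, 0.0]
ft_force: [0.3, -1.0, 1.4]
width: 0.0143
grip_force: 30.0
time: 4.15
ee_pos: [0.4969, 0.2114, 0.1423]
eef_rot: [0.999, 0.054, -0.0, 0.0]
ft_force: [0.1, -0.3, -2.1]
width: 0.0143
grip_force: 30.0
```

Run:
```python
from h import *
D={n:dict(np.load(f"pics/{n}.npz")) for n in("scene","side")}
for n,b in(("scene",(198,200,226,268)),("side",(303,148,330,208))):
    c=D[n]; P=pts(c)[b[1]:b[3],b[0]:b[2]].reshape(-1,3); t=P[(P[:,2]>.03)&(P[:,2]<.18)]; print("bottle",np.median(t,0),t[:,2].max())
    c=D[n]; P=pts(c); s=cv2.cvtColor(c["pixels"],cv2.COLOR_BGR2HSV)
    B=(205,185,300,222) if n=="scene" else (255,230,375,295); sl=np.s_[B[1]:B[3],B[0]:B[2]]
    p=P[sl].reshape(-1,3)
    u=np.array([np.cos(np.radians(-20)),np.sin(np.radians(-20))]); v=np.array([-u[1],u[0]]); o=np.array([.570,-.185])
    a=(p[:,:2]-o)@u; w=(p[:,:2]-o)@v
    for lo in(-80,-40,0,40):
        k=(a*1000>lo)&(a*1000<lo+40); k1=k&(p[:,2]>.036)&(p[:,2]<.047)
        print(n,lo,"top v hist(3mm from -36)",np.histogram(w[k1]*1000,np.arange(-36,37,3))[0])
    kb=(p[:,2]>.009)&(p[:,2]<.016); print("board a",np.percentile(a[kb],[1,99]),"w",np.percentile(w[kb],[1,99]))
```

```text
bottle [ 0.7641741  -0.02710422  0.08656515] 0.1614254750530617
scene -80 top v hist(3mm from -36) [ 0  0  0  0  2  5 10  4  4 15 11  5  2  0  3  3  9 11  6 15 11  2  0  0]
scene -40 top v hist(3mm from -36) [ 0  0  0  1  1  4 11  5 11  7 15  5  0  0  4 11  6  7 13 10  9  4  0  0]
scene 0 top v hist(3mm from -36) [ 0  0  0  0  1  4 11  4  9 14 10  8  0  1  4  5  6  8 10 15 13  2  0  0]
scene 40 top v hist(3mm from -36) [ 0  0  0  0  3  4  7 10 12  9 12  6  0  0  3 10  8  6 10 14 11  2  0  0]
board a [-0.11792864  0.11650914] w [-0.0507041   0.04536597]
bottle [ 0.74583233 -0.05324655  0.0931265 ] 0.16231742366954893
side -80 top v hist(3mm from -36) [ 0  0  0  0  5 34 18 20 19 16 14  0  0  0 22 31 16 22 15 14  4  0  0  0]
side -40 top v hist(3mm from -36) [ 0  0  0  0  3 36 25 15 18 20  8  0  0  0 24 24 17 19 18 13  5  0  0  0]
side 0 top v hist(3mm from -36) [ 0  0  0  0  3 35 16 17 17 17 10  1  0  0 20 26 15 16 15 16  5  0  0  0]
side 40 top v hist(3mm from -36) [ 0  0  0  0  0 31 19 13 18 21  6  1  0  0 20 28 18 13 16 14  7  0  0  0]
board a [-0.11736535  0.11943484] w [-0.05858705  0.03613555]
```

```bash
python3 -m crank '{"steps":[[[0.17,-0.5,0],[0,0,-0.31]],[[0.17,-0.95,0],[0,0,-0.31]],[[0.17,-0.95,0],[0,0,-0.31]],[[0.17,-0.95,0],[0,0,-0.31]],[[0.17,-0.95,0],[0,0,-0.31]],[[0.17,-0.95,0],[0,0,-0.31]],[[0.17,-0.95,0],[0,0,-0.31]],[[0.17,-0.95,0],[0,0,-0.31]],[[0.17,-0.95,0],[0,0,-0.31]],[[0.17,-0.95,0],[0,0,-0.31]]]}'
python3 -m crank '{"steps":[[[0.17,-0.95,0],[0,0,-0.31]],[[0.17,-0.95,0],[0,0,-0.31]],[[0.17,-0.95,0],[0,0,-0.31]],[[0.17,-0.95,0],[0,0,-0.31]],[[0.17,-0.95,0],[0,0,-0.31]],[[0.17,-0.95,0],[0,0,-0.31]],[[0.2,-0.98,-0.2],[0,0,-0.3]],[[0,0,-0.2],[0,0,0]],[[0,0,-0.2],[0,0,0]],[[0,0,0],[0,0,0]]]}'
python3 - <<'E'
from h import *
print(monitor.read_state()["ee_pos"],monitor.read_state()["eef_rot"])
c=get("wrist"); cv2.imwrite("pics/w2.png",c["pixels"])
c=get("side"); cv2.imwrite("pics/s2.png",cv2.resize(c["pixels"][150:300,230:400],None,fx=4,fy=4)[:600])
E
```

```text
time: 4.98
ee_pos: [0.5389, -0.0169, 0.1416]
eef_rot: [0.997, -0.083, -0.001, 0.0]
ft_force: [0.6, -0.4, -1.9]
width: 0.0144
grip_force: 30.0
time: 5.82
ee_pos: [0.5688, -0.1814, 0.1256]
eef_rot: [0.985, -0.175, -0.002, -0.0]
ft_force: [-0.3, 0.7, -1.8]
width: 0.0146
grip_force: 30.0
[ 0.56879671 -0.1814295   0.12556378] [ 9.84612042e-01 -1.74743777e-01 -1.93281234e-03 -5.10095886e-05]
```

View pics/w2.png

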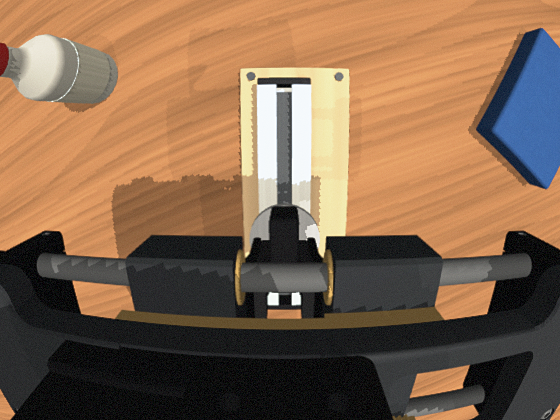

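View pics/s2.png

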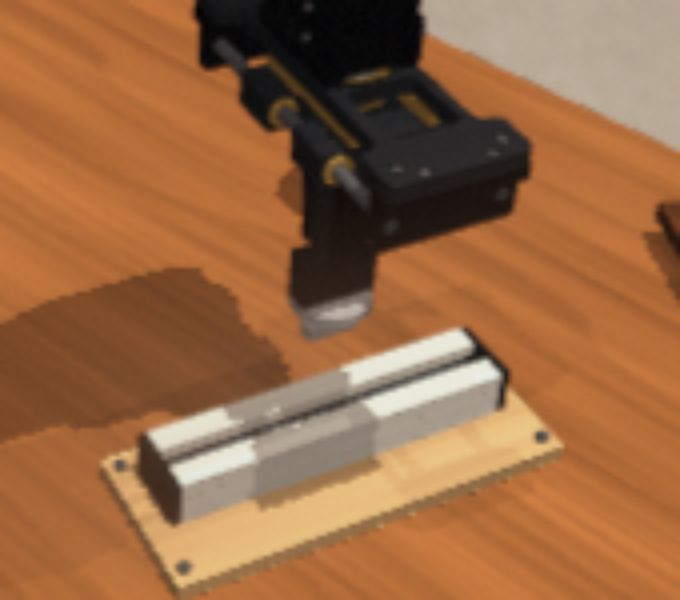

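The wrist view shows the slot as a dark strip at columns 277–292, rows 90–200, with the held stop below it at (285,230). The crop of the side view confirms the stop hangs upright above the track. Next I'll measure the slot line.

Run:
```python
from h import *
c=dict(np.load("pics/wrist.npz")); Q=plane(c,.041); W=wpts(c); g=c["pixels"].max(2)
s=monitor.read_state(); tcp=s["ee_pos"]; yaw=2*np.arctan2(s["eef_rot"][1],s["eef_rot"][0]); u0=np.array([np.cos(yaw),np.sin(yaw)]); v0=np.array([-u0[1],u0[0]])
L=[];R=[];O1=[];O2=[]
for row in range(96,200,2):
    l=g[row].astype(int); mid=285
    a=mid
    thr=(l[mid]+l[264:306].max())/2
    while l[a]<thr:a-=1
    b=mid
    while l[b]<thr:b+=1
    # subpixel
    fa=a+(l[a]-thr)/(l[a]-l[a+1]); fb=b-(l[b]-thr)/(l[b]-l[b-1])
    f=lambda x:np.array([np.interp(x,np.arange(560),Q[row,:,i]) for i in(0,1)])
    L.append(f(fa));R.append(f(fb))
L=np.array(L);R=np.array(R); M=(L+R)/2
print("width",np.percentile(np.linalg.norm(L-R,axis=1),[10,50,90]))
for n,X in(("L",L),("R",R),("M",M)):
    vx,vy,x,y=cv2.fitLine((X*1000).astype(np.float32),cv2.DIST_HUBER,0,.01,.01).ravel(); 
    d=np.array([x,y])/1000-tcp[:2]; nrm=np.array([-vy,vx])*np.sign(vx); print(n,"yaw",np.degrees(np.arctan2(vy*np.sign(vx),abs(vx))),"perp offset of line from tcp mm",d@nrm*1000)
print("tool yaw",np.degrees(yaw)); z=W[130:170,262:274,2]; print("lip z",np.median(z)); z=W[130:170,282:288,2]; print("slot z",np.median(z))
# handle/collar of held stop
m=(g>120)&(W[...,2]>.09)&(W[...,2]<.13); m[:195]=0;m[265:]=0;m[:,:245]=0;m[:,325:]=0
p=W[m]; print("collar",len(p),np.median(p[:,2]) if len(p) else 0); 
if len(p):
    e=p[:,:2]-tcp[:2]; print("v range",np.percentile(e@v0,[1,99])*1000,"u",np.percentile(e@u0,[1,99])*1000, cv2.minEnclosingCircle((e*1000).astype(np.float32)))
```

```text
width [0.01239835 0.01246672 0.01265868]
L yaw -20.070082 perp offset of line from tcp mm 4.979437473608999
R yaw -19.954317 perp offset of line from tcp mm -7.611364219637408
M yaw -20.000896 perp offset of line from tcp mm -1.3217238386801118
tool yaw -20.030929076959218
lip z 0.040422512698360336
slot z 0.02942975953897728
collar 960 0.11984373793350837
v range [-22.55053757  20.48332122] u [-5.48884654 17.94249175] ((-2.2055680751800537, -0.420371949672699), 22.07725715637207)
```

```bash
python3 -m crank '{"steps":[[[-0.01,-0.03,-0.4],[0,0,0]],[[0,0,-0.5],[0,0,0]],[[0,0,-0.4],[0,0,0]],[[0,0,-0.3],[0,0,0]],[[0,0,-0.2],[0,0,0]],[[0,0,0],[0,0,0]],[[0,0,0],[0,0,0]],[[0,0,0],[0,0,0]]]}'
python3 -m crank '{"steps":[[[0,0,-0.03],[0,0,0]],[[0,0,-0.03],[0,0,0]],[[0,0,-0.03],[0,0,0]],[[0,0,-0.03],[0,0,0]],[[0,0,-0.03],[0,0,0]]]}'
```

```text
time: 6.58
ee_pos: [0.5704, -0.1826, 0.0835]
eef_rot: [0.985, -0.175, 0.0, 0.0]
ft_force: [-0.7, -1.1, -1.7]
width: 0.0145
grip_force: 30.0
time: 7.0
ee_pos: [0.57, -0.1825, 0.0793]
eef_rot: [0.985, -0.175, 0.0, 0.0]
ft_force: [-0.7, -0.2, -1.7]
width: 0.0149
grip_force: 30.0
```

```bash
for i in 1; do python3 -m crank '{"steps":[[[0,0,-0.03],[0,0,0]],[[0,0,-0.03],[0,0,0]],[[0,0,-0.03],[0,0,0]],[[0,0,-0.03],[0,0,0]],[[0,0,-0.03],[0,0,0]],[[0,0,-0.03],[0,0,0]],[[0,0,-0.03],[0,0,0]],[[0,0,-0.03],[0,0,0]]]}'; done
python3 -m crank '{"steps":[[[0,0,-0.03],[0,0,0]],[[0,0,-0.03],[0,0,0]],[[0,0,-0.03],[0,0,0]]]}'
```

```text
time: 7.67
ee_pos: [0.57, -0.1825, 0.0732]
eef_rot: [0.985, -0.175, 0.0, 0.0]
ft_force: [-0.7, 0.3, -1.8]
width: 0.0146
grip_force: 30.0
time: 7.92
ee_pos: [0.57, -0.1825, 0.0709]
eef_rot: [0.985, -0.174, -0.0, 0.0]
ft_force: [0.7, 0.4, -2.4]
width: 0.0146
grip_force: 30.0
```

```bash
python3 -m crank '{"steps":[[[0,0,-0.03],[0,0,0]],[[0,0,-0.03],[0,0,0]],[[0,0,-0.03],[0,0,0]]]}'
```

```text
time: 8.17
ee_pos: [0.5701, -0.1825, 0.0687]
eef_rot: [0.985, -0.174, 0.0, 0.0]
ft_force: [0.1, 0.2, -1.5]
width: 0.0147
grip_force: 30.0
```

```bash
python3 -m crank '{"steps":[[[0,0,-0.03],[0,0,0]],[[0,0,-0.03],[0,0,0]],[[0,0,-0.03],[0,0,0]],[[0,0,-0.03],[0,0,0]],[[0,0,-0.03],[0,0,0]],[[0,0,-0.03],[0,0,0]],[[0,0,-0.03],[0,0,0]],[[0,0,-0.03],[0,0,0]]]}'
python3 -m crank '{"steps":[[[0,0,-0.03],[0,0,0]],[[0,0,-0.03],[0,0,0]],[[0,0,-0.03],[0,0,0]],[[0,0,0],[0,0,0]],[[0,0,0],[0,0,0]]]}'
```

```text
time: 8.83
ee_pos: [0.57, -0.1825, 0.0627]
eef_rot: [0.985, -0.175, 0.0, 0.0]
ft_force: [-0.3, -0.3, -1.8]
width: 0.0146
grip_force: 30.0
time: 9.25
ee_pos: [0.5702, -0.1826, 0.0609]
eef_rot: [0.985, -0.175, 0.0, 0.0]
ft_force: [-1.1, 0.1, 2.6]
width: 0.0149
grip_force: 30.0
```

```bash
python3 -m crank '{"steps":[[[0,0,-0.03],[0,0,0]],[[0,0,-0.03],[0,0,0]],[[0,0,-0.03],[0,0,0]],[[0,0,-0.03],[0,0,0]],[[0,0,-0.03],[0,0,0]],[[0,0,-0.03],[0,0,0]],[[0,0,-0.03],[0,0,0]],[[0,0,-0.03],[0,0,0]],[[0,0,-0.03],[0,0,0]],[[0,0,0],[0,0,0]]]}'
python3 -m crank '{"steps":[[[0,0,-0.03],[0,0,0]],[[0,0,0],[0,0,0]],[[0,0,0],[0,0,0]]]}'
```

```text
time: 10.08
ee_pos: [0.5702, -0.1825, 0.0539]
eef_rot: [0.985, -0.174, 0.0, 0.0]
ft_force: [-0.7, 0.0, 6.0]
width: 0.0148
grip_force: 30.0
time: 10.33
ee_pos: [0.5703, -0.1826, 0.0533]
eef_rot: [0.985, -0.175, 0.0, 0.0]
ft_force: [-1.5, 0.2, 8.0]
width: 0.0147
grip_force: 30.0
```

```bash
python3 -m crank '{"steps":[[[0,0,0],[0,0,0.4]],[[0,0,0],[0,0,0.6]],[[0,0,0],[0,0,0.6]],[[0,0,0],[0,0,0.6]],[[0,0,0],[0,0,0.6]],[[0,0,0],[0,0,0.6]],[[0,0,0],[0,0,0.6]]]}' - 40; python3 -c "
from bench import monitor; s=monitor.read_state(); print(s['torque'],s['joint_positions'])"
```

```text
time: 10.92
ee_pos: [0.5707, -0.1826, 0.0535]
eef_rot: [1.0, 0.0, 0.001, 0.0]
ft_force: [1.0, 0.0, 6.3]
width: 0.0141
grip_force: 40.0
[ 0.08194147  0.12806664 -0.06840298] [ 0.10842813  0.39392768  0.1536795   1.70587038 -0.06802948  1.04546198
 -1.28543269]
```

```bash
python3 -m crank '{"steps":[[[0,0,0],[0,0,0.7]],[[0,0,0],[0,0,0.7]],[[0,0,0],[0,0,0.7]],[[0,0,0],[0,0,0.7]],[[0,0,0],[0,0,0.7]],[[0,0,0],[0,0,0.7]],[[0,0,0],[0,0,0.7]],[[0,0,0],[0,0,0.7]],[[0,0,0],[0,0,0.7]],[[0,0,0],[0,0,0.7]]]}'
python3 -m crank '{"steps":[[[0,0,0],[0,0,0.7]],[[0,0,0],[0,0,0.7]],[[0,0,0],[0,0,0.7]],[[0,0,0],[0,0,0.7]],[[0,0,0],[0,0,0.7]],[[0,0,0],[0,0,0.7]],[[0,0,0],[0,0,0.7]],[[0,0,0],[0,0,0.7]],[[0,0,0],[0,0,0.7]],[[0,0,0],[0,0,0.7]]]}'
python3 -m crank '{"steps":[[[0,0,0],[0,0,0]],[[0,0,0],[0,0,0]],[[0,0,0],[0,0,0]]]}'
python3 - <<'E'
from h import *
s=monitor.read_state(); print(s['torque'],np.degrees(2*np.arctan2(s["eef_rot"][1],s["eef_rot"][0])))
c=get("side"); cv2.imwrite("pics/s3.png",cv2.resize(c["pixels"][150:300,230:400],None,fx=4,fy=4)[:600])
E
```

```text
time: 11.75
ee_pos: [0.5707, -0.1825, 0.0535]
eef_rot: [0.954, 0.301, 0.001, 0.0]
ft_force: [0.5, -0.5, 7.0]
width: 0.0139
grip_force: 40.0
time: 12.58
ee_pos: [0.5706, -0.1825, 0.0535]
eef_rot: [0.819, 0.574, 0.001, 0.0]
ft_force: [-0.0, -0.4, 5.9]
width: 0.0143
grip_force: 40.0
time: 12.83
ee_pos: [0.5706, -0.1826, 0.0535]
eef_rot: [0.82, 0.573, 0.001, 0.0]
ft_force: [0.5, 0.9, 5.7]
width: 0.0137
grip_force: 40.0
[-0.02475696  0.04760505 -0.01143124] 69.90154934930283
```

View pics/s3.png

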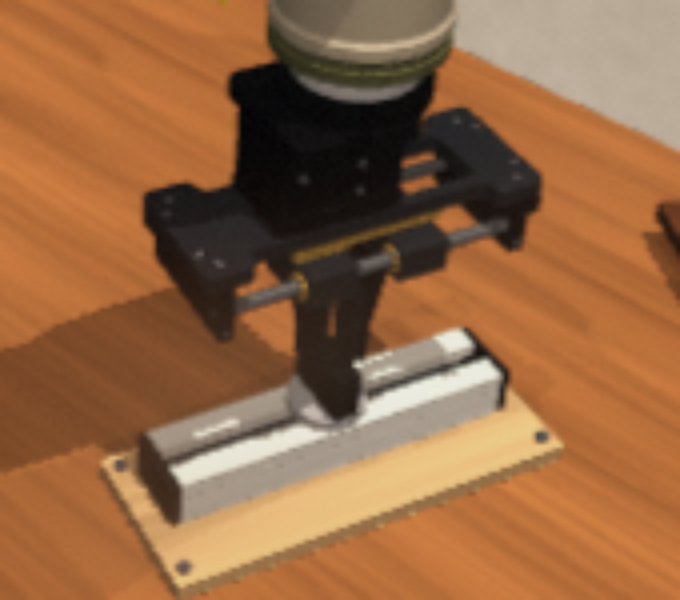

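The collar sits just above the track and the handle is turned square across it. I'll ease up slowly until the foot bears under the lips, then open.

```bash
python3 -m crank '{"steps":[[[0,0,0.03],[0,0,0]],[[0,0,0.03],[0,0,0]],[[0,0,0.03],[0,0,0]],[[0,0,0],[0,0,0]],[[0,0,0],[0,0,0]]]}' - 20
python3 -m crank '{"steps":[[[0,0,0],[0,0,0]],[[0,0,0],[0,0,0]],[[0,0,0],[0,0,0]],[[0,0,0],[0,0,0]],[[0,0,0],[0,0,0]],[[0,0,0],[0,0,0]]]}' 50
```

```text
time: 13.3
ee_pos: [0.5704, -0.1824, 0.0555]
eef_rot: [0.82, 0.573, 0.0, 0.0]
ft_force: [0.7, -0.6, 5.5]
width: 0.015
grip_force: 20.0
time: 13.8
ee_pos: [0.5698, -0.1824, 0.055]
eef_rot: [0.82, 0.573, -0.0, -0.0]
ft_force: [-0.1, -0.0, 0.4]
width: 0.0456
grip_force: 0.0
```

```bash
python3 -m crank '{"steps":[[[0,0,0.2],[0,0,0]],[[0,0,0.4],[0,0,0]],[[0,0,0.8],[0,0,0]],[[0,0,0.9],[0,0,0]],[[0,0,0.9],[0,0,0]],[[0,0,0.9],[0,0,0]],[[0,0,0.9],[0,0,0]],[[0,0,0.5],[0,0,0]],[[0,0,0],[0,0,0]],[[0,0,0],[0,0,0]]]}'
python3 - <<'E'
from h import *
c=get("side"); cv2.imwrite("pics/s4.png",cv2.resize(c["pixels"][150:300,230:400],None,fx=4,fy=4)[:600])
P=pts(c)
for n in("side",):
    B=(290,225,335,265); p=P[B[1]:B[3],B[0]:B[2]].reshape(-1,3); g=c["pixels"].max(2)[B[1]:B[3],B[0]:B[2]].ravel()
    t=p[(p[:,2]>.072)&(p[:,2]<.09)&(g<90)]; print(len(t),t.mean(0),t[:,2].max(),cv2.minAreaRect((t[:,:2]*1000).astype(np.float32)))
E
```

```text
time: 14.63
ee_pos: [0.5703, -0.1825, 0.1933]
eef_rot: [0.82, 0.573, 0.0, 0.001]
ft_force: [-0.7, -0.2, -0.7]
width: 0.0497
grip_force: 0.0
142 [ 0.56742338 -0.18524182  0.07984095] 0.08418807566937969 ((569.295654296875, -183.61337280273438), (45.09036636352539, 15.731030464172363), 70.08750915527344)
```

View pics/s4.png

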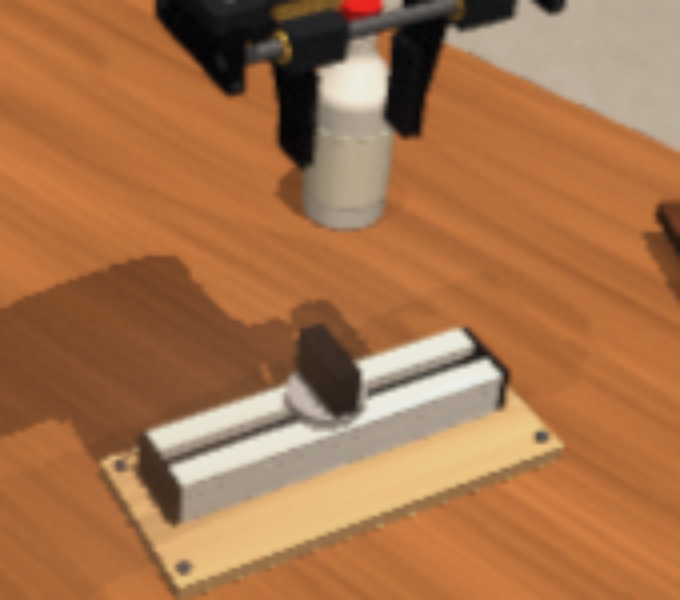

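The stop stands upright across the track. Its handle is at 70°, square to the slot at −20°, and its top is at about 81 mm, the height expected for a foot bearing under the lips.

```bash
python3 -c "
from bench import ticket; print(ticket.close_job())"
```

```text
the job is handed in; nothing more can be done
None
```

The bench stop is locked square across under the lips of the T-track and released, and the job was handed in at about 15 s; I never moved near the dog or the other bench items, though I took no final picture of them.

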